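# Index the locked stop one hole towards the pipe union and hold it

### The arm

A 6-joint arm with a two-finger parallel gripper is mounted at the origin on a cart in front of the work surface, level with it; the furniture and walls round the work are solid. World frame = base frame: x ahead of the robot, y to its left, z up, the work surface at z = 0. Lengths are in m, angles in degrees, forces in N, time in s.
With the tool pointing down it reaches from about 0.35 to 0.725 m from the base axis. Payload 4.3 kg.
Tool frame: the origin (TCP) lies midway between the tips of the shut fingers; the grasp point (between the pads) lies 19 mm behind it (ctrl.grip_point_offset is the distance from the TCP to the grasp point, in m); z points along the fingers, y is the direction in which the jaws open and shut (so a half turn about z gives the same grasp; the last joint's range is limited). The gripper opens to 85 mm and grips with 20 to 120 N. Pads are 22 mm wide; open, the fingers measure 114 mm over their backs; the gripper's body (76 mm by 85 mm) begins 54 mm behind the grasp point. The pads swing forward as they close: fully open they stand 13 mm farther back than shut.
Start: joints at [-70.205, 21.618, 4.641, 73.018, 0, 83.68], TCP at [0.253, -0.516, 0.231] pointing down, gripper open.
Joint ranges: [-156.06, 156.06], [-48.1, 94.91], [-58.44, 69.94], [-101.28, 121.22], [-78.64, 73.56], [-180, 180]. Speed limits (degrees/s): [147.25, 147.25, 180, 180, 180, 180].

### API

Orientations are given as a 3x3 rotation matrix whose columns are the frame's x, y, z axes.
In Python, from plant import ctrl, capture, calibration, ticket gives the robot as it stands.
- The arm moves only by the tool apply_moves, never from a script. Its argument "targets" is one flat list of numbers, 7 for each row, row after row: the turn, a rotation vector about the tool's x, y, z in rad, then the shift along the tool's x, y, z in mm, then the closure in counts, from 0 (fully open) to 255 (shut). In form: [ax, ay, az, tx, ty, tz, claw, ax, ay, az, tx, ty, tz, claw, ...]. A call has 1 to 5 rows; each row is the pose to reach, as a shift and turn from the pose commanded when the call began, along the tool's axes at that moment; what a row does not reach only later rows make up. A row lasts 1/12 s, in which the tool goes at most 41.7 mm and 7.16 degrees, less where a joint would pass 70% of its speed; a pose out of reach is approached as far as the arm can. A call with a gripper value outside its range is refused whole. The fingers move at their own pace and stop on an object; "newtons" is the grip in N (left out, the last holds). Time passes only in rows, so rows that repeat a pose let the fingers close. It gives the time, the measured TCP pose, the force and the opening at its end, in the units of the state.
- ctrl.sense(): the state, without advancing time (a new reading comes with each control period).
- capture(name): name is "scene" or "top" or "wrist"; returns the picture (480x640x3 uint8, blue, green, red); there is no depth.
- calibration(name): a dict with "mtx" (3x3 intrinsics, pixels), "R" (3x3) and "t" (3): a world point X has camera coordinates R X + t. Camera axes: x right, y down, z forward; pixel columns grow to the right and rows downward; lengths in m; the calibration is good to about 2 mm. A picture is of the moment at which its call begins: read the wrist's pose just before it. calibration takes no time and is no camera call; for the wrist camera it gives the pose at the moment of the call.
- ticket.sign_off(): hands the job in, once; it reports no verdict.
The state is a dict: "time_s": time; "joints": joint angles; "qd": joint speeds; "joint_torque": joint torques, N m; "tool_pos": TCP position; "tcp_rot": TCP orientation; "contact_force": force on the tool from outside, world axes, zero at the start; "moment": the same for the moment, N m; "opening": finger opening in m.
Only numpy, scipy, OpenCV 4.12 (cv2) and the standard library are available. Lean on these libraries where they do the work, as an engineer would, in place of code of your own. Each camera call takes 0.05 s, during which the arm holds its last target.

### The job

Set the sliding stop on the holed bar one hole nearer to the brass pipe union that stands at one end of its plate: pull the spring plunger up by its knob, slide the stop along with it to the very next hole on that side and let the pin drop fully home there. Finish still gripping the knob with the pin home - do not let go - and leave the things that stand or lie on the plate where they are.

Things in the scene. Friction and masses are not known exactly. Their poses are not given: they have to be found in the camera images.
- stop_bar: The fixture, fixed to the bench: grey plate 130 x 350 mm (its x by its y), top face 20 mm above the worktop, with a square aluminium tube (24 x 24 mm, 216 mm long) along its y axis carried by two dark end posts (70 mm high, at y = +-114 mm). Tube top at 60 mm height, with five 14 mm holes in it, 36 mm apart, at y = -72, -36, 0, +36, +72 mm. Origin: on the worktop under the middle hole; x across the tube, y along it, z up.
- stop_sleeve (a joint): Position (m) of the sliding stop along the bar's y axis, growing to its +y; the stop is a dark steel sleeve round the tube (36 mm wide, 50 mm long, top at 66 mm height, a round bush on it up to 80 mm). It starts locked in the middle hole, reading about 0; the holes are at 0, +-0.036, +-0.072, and the pin has up to 2 mm of play in a hole. Once the pin is out it slides with about 2 N of friction, and stays where it is left.
- lock_plunger (a joint): Height (m) by which the sleeve's spring plunger is pulled up: 0 = pin fully home, 10 mm deep in a hole; from 0.010 the round-ended 10 mm pin is clear of the tube; 0.016 = upper stop. The spring pushes it down with about 8 N at 0 and 12 N at the upper stop; let down between holes, the pin rides on the tube at 0.010 and drops by itself when the sleeve comes over a hole (within about 3 mm).
- knob (a point): Centre of the plunger's round black pull knob (28 mm diameter, 27 mm high, upright on the sleeve's middle, moves with sleeve and plunger). With the pin home it is 112 mm above the worktop; the knob spans 98 to 125 mm height and beneath it are only the 10 mm stem and the bush. Take it from above between the fingers, at any yaw.
- union: Brass pipe union, loose, standing upright on its hex nut (22 x 25 mm, 48 mm tall) on the plate at one end of the bar, about 148 mm from the bar's origin along +y or -y; its side is the one to move the stop to. Origin at the centre of its underside.
- gland: Grey plastic cable gland, loose, standing on its thread (26 x 30 mm, 45 mm tall) on the plate at the other end of the bar. Origin at the centre of its underside. Leave alone.
- feeler: Feeler gauge folded shut, a plain pale bar, loose, 20 x 100 x 14 mm, lying on the plate along the bar on its -x side. Origin at the centre of its underside. Leave alone.
- keys: Hex-key set in a red holder, loose, 22 x 86 x 28 mm, lying on the plate along the bar on its +x side. Origin at the centre of its underside. Leave alone.
Not all that is in view belongs to the job. Leave any green or red look-alike of the union alone.

How it is judged (in metres and radians):
On the way, in this order (a step that is already met when the one before it is completed fails the run):
1. the plunger is pulled clear of the hole by its gripped knob while the stop is still at the middle hole (value of joint lock_plunger above 0.0098 m and value of joint stop_sleeve between -0.006 and 0.006 m and contact force between the fingers and lock_plunger above 2 N), for 0.1 s.
2. the stop is at the next hole on the pipe union's side with the pin home (((y of union in the frame of stop_bar above 0 m and value of joint stop_sleeve between 0.031 and 0.041 m) or (y of union in the frame of stop_bar below 0 m and value of joint stop_sleeve between -0.041 and -0.031 m)) and value of joint lock_plunger below 0.0025 m), for 0.2 s.
At the end, for the whole second after the job is handed in: The stop is within 5 mm of the next hole on the pipe union's side with the pin home (plunger under 2.5 mm), and the knob is still held between the fingers (grasp point within 30 mm of its centre, contact force over 4 N); union and gland upright, and nothing on the plate moved by 20 mm or more (all of step 2 and contact force between the fingers and lock_plunger above 4 N and distance between the grasp point and knob below 0.03 m and angle between each of union, gland's own z axis and vertical below 0.2 rad and distance of each of union, gland, feeler, keys from where it was at the start of the episode below 0.02 m); the arm keeps its last pose, push and grip.
It fails at once if the pipe union is shifted by more than 20 mm (distance of union from where it was at the start of the episode above 0.02 m).
It fails at once if the cable gland is shifted by more than 20 mm (distance of gland from where it was at the start of the episode above 0.02 m).
It fails at once if the feeler gauge is shifted by more than 20 mm (distance of feeler from where it was at the start of the episode above 0.02 m).
It fails at once if the hex-key set is shifted by more than 20 mm (distance of keys from where it was at the start of the episode above 0.02 m).
It also fails if it takes over 32 s, if anything falls off the work surface, if the arm or the gripper's body presses on something with over 40 N, if the wrist force passes 120 N, or if a joint passes its speed limit or range.

## Working session

There is one attempt and no reset: what is moved stays moved. The work goes in short steps, Python scripts to look and compute and a tool call to move; the robot and the scene stay as the last step left them, time stands still between calls to the robot, and variables do not carry over. Pictures are saved under pics/ and viewed, and the job is handed in when it is done.

Besides the shell and the picture viewer there is one more tool, called after "Emit:" by a JSON object that holds its "name" and its "arguments". apply_moves: Moves the arm, as the interface text tells. Its arguments: {"type":"object","properties":{"targets":{"type":"array","items":{"type":"number"}},"newtons":{"type":"number"}},"required":["targets"]}

```bash
mkdir -p pics; python3 - <<'E'
from plant import ctrl,capture,calibration
import cv2
s=ctrl.sense();print(s['time_s'],s['tool_pos'],s['tcp_rot'],s['opening'],ctrl.grip_point_offset)
for n in('scene','top'):
    cv2.imwrite(f'pics/{n}0.png',capture(n));c=calibration(n);print(n,c['mtx'],c['R'],c['t'])
E
```

```text
0.0 [ 0.25288382 -0.51567569  0.23034707] [[ 8.97927189e-01  4.40143546e-01 -6.49478736e-04]
 [ 4.40143938e-01 -8.97925108e-01  1.95301682e-03]
 [ 2.76424485e-04 -2.03953103e-03 -9.99997882e-01]] 0.08498094299451127 0.0187
scene [[457.20176495   0.         316.71374999]
 [  0.         457.20176495 241.67761662]
 [  0.           0.           1.        ]] [[ 0.78915059 -0.61380317 -0.02206825]
 [-0.26300642 -0.30523463 -0.91523737]
 [ 0.55503961  0.7280642  -0.40231026]] [-0.33334647  0.26543516  0.51381411]
top [[537.68743207   0.         321.11512845]
 [  0.         537.68743207 237.48309662]
 [  0.           0.           1.        ]] [[ 0.01271799 -0.99946437  0.03015341]
 [-0.99034449 -0.01675364 -0.13761217]
 [ 0.13804364 -0.02811212 -0.9900271 ]] [0.10284169 0.5326763  0.90636529]
```

View pics/scene0.png

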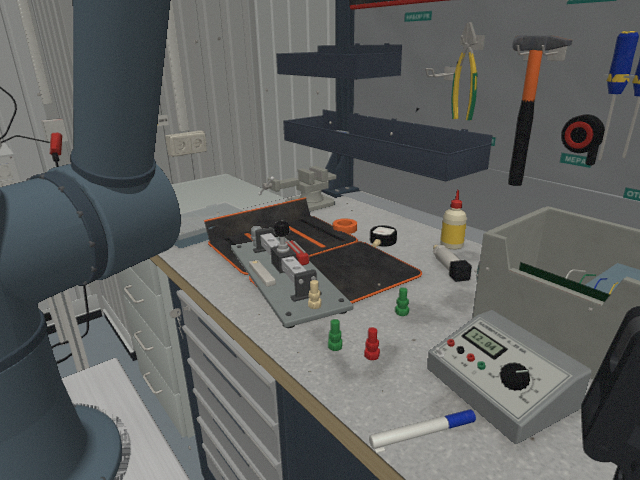

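View pics/top0.png

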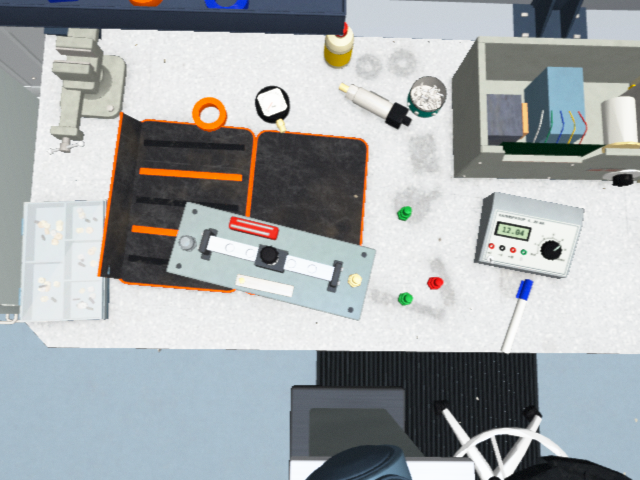

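The top image shows the brass union at about (355,281). The candidates for it are brass (355,281), green (404,213) and (405,298), and red (435,283). The grey gland is at (187,243) and the black knob at (269,256). I'll check with a close crop and measure.

```bash
cat > h.py <<'E'
import numpy as np
from plant import ctrl,capture,calibration
def ray(n,u,v,z,c=None):
    c=c or calibration(n);R,t,K=map(np.array,(c['R'],c['t'],c['mtx']))
    d=R.T@np.linalg.solve(K,[u,v,1.]);o=-R.T@t
    return o+d*(z-o[2])/d[2]
def proj(n,X,c=None):
    c=c or calibration(n);p=np.array(c['mtx'])@(np.array(c['R'])@X+np.array(c['t']));return p[:2]/p[2]
E
python3 - <<'E'
from h import *
import cv2
a=cv2.imread('pics/top0.png')[190:330,155:385]
b=cv2.imread('pics/scene0.png')[205:335,215:365]
cv2.imwrite('pics/c1.png',cv2.resize(a,None,fx=3.4,fy=3.4,interpolation=2))
cv2.imwrite('pics/c2.png',cv2.resize(b,None,fx=4.5,fy=4.5,interpolation=2))
E
```

```text
(no output)
```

View pics/c1.png

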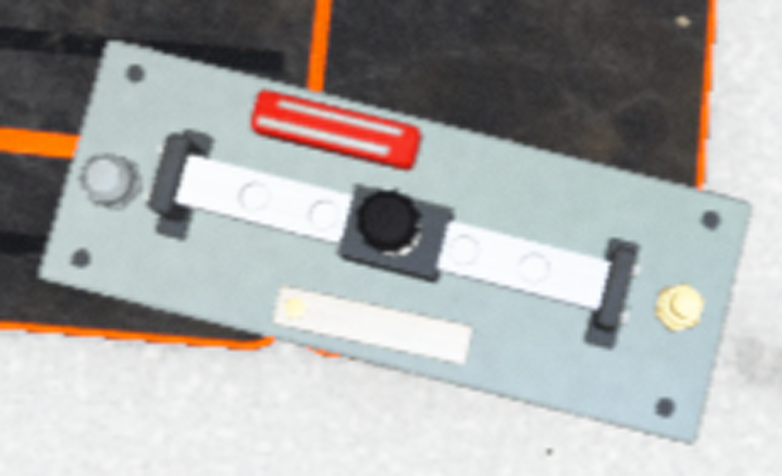

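View pics/c2.png

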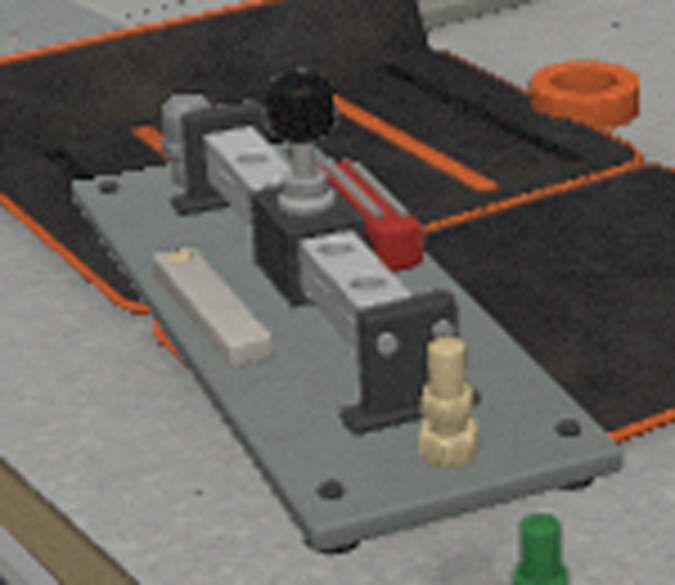

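The crop shows the brass union standing on the plate at crop (680,305), which is its robot −y (right) end. The gland is at the other end. The plate corners are at crop (110,42), (750,203), (692,440) and (40,278), and the knob at (388,221).

```bash
python3 - <<'E'
from h import *
f=lambda u,v:((u+.5)/3.4+155-.5,(v+.5)/3.4+190-.5)
P=np.array([ray('top',*f(*p),.02) for p in[(108,41),(750,203),(692,440),(40,278)]])
print(P,P.mean(0))
e=P[0]+P[3]-P[1]-P[2];print('len',np.linalg.norm(e)/2,'dir left',np.degrees(np.arctan2(e[1],e[0])))
for p in[(465,250),(533,268),(322,214),(254,195)]:print('hole',ray('top',*f(*p),.06))
print('knob',ray('top',*f(388,219),.12))
# two-view
g=lambda u,v:((u+.5)/4.5+215-.5,(v+.5)/4.5+205-.5)
print('knob scene',ray('scene',*g(299,105),.112))
print('union',ray('top',*f(680,305),.05))
s=ctrl.sense();print(s['tool_pos'])
E
```

```text
[[0.59355487 0.35133974 0.02      ]
 [0.51352569 0.01365056 0.02      ]
 [0.39046488 0.04369498 0.02      ]
 [0.46872791 0.3802334  0.02      ]] [0.49156833 0.19722967 0.02      ]
len 0.3462799729337223 dir left 76.78763218465254
hole [0.4829422  0.16110058 0.06      ]
hole [0.47449044 0.12715582 0.06      ]
hole [0.49980187 0.23250744 0.06      ]
hole [0.5087654  0.26651483 0.06      ]
knob [0.4914308  0.19556329 0.12      ]
knob scene [0.49155222 0.19735132 0.112     ]
union [0.45779999 0.05291482 0.05      ]
[ 0.25290558 -0.51575265  0.2304616 ]
```

```bash
cat >> h.py <<'E'
from scipy.spatial.transform import Rotation as Ro
def plan(p,ydir_deg):
    s=ctrl.sense();R=np.array(s['tcp_rot']);a=np.radians(ydir_deg)
    y=np.array([np.cos(a),np.sin(a),0]);z=np.array([0,0,-1.]);T=np.column_stack([np.cross(y,z),y,z])
    print('t',s['time_s'],'pos',s['tool_pos'],'F',s['contact_force'],'op',s['opening'],'j',np.round(s['joints'],1))
    print('rot',np.round(Ro.from_matrix(R.T@T).as_rotvec(),4),'shift mm',np.round(1000*R.T@(np.array(p)-s['tool_pos']),1))
E
python3 -c "
from h import *
plan([.4915,.1967,.20],-103.2)"
```

```text
t 0.1 pos [ 0.25290558 -0.51575265  0.2304616 ] F [0.86574885 0.10097578 0.0345988 ] op 0.08583616553549059 j [-70.2  21.7   4.6  73.   -0.   83.7]
rot [-1.800e-03  5.000e-04  6.862e-01] shift mm [ 527.8 -534.6   31.5]
```

Emit:
{"name": "apply_moves", "arguments": {"targets": [0, 0, 0.686, 528, -535, 30, 0, 0, 0, 0.686, 528, -535, 30, 0, 0, 0, 0.686, 528, -535, 30, 0, 0, 0, 0.686, 528, -535, 30, 0, 0, 0, 0.686, 528, -535, 30, 0]}}

```text
time_s: 0.52
tool_pos: [0.3177, -0.3214, 0.2226]
tcp_rot: [[0.987, -0.16, -0.0], [-0.16, -0.987, 0.001], [-0.001, -0.001, -1.0]]
contact_force: [1.5, 0.0, -0.4]
opening: 0.0855
```

```bash
python3 -c "
from h import *
plan([.4915,.1967,.20],-103.2)"
```

```text
t 0.5167 pos [ 0.31772141 -0.32139704  0.22263928] F [ 1.49712029  0.03233726 -0.41020511] op 0.08552202002028637 j [-53.4   7.6 -15.2  67.2   0.  135.8]
rot [-0.0009  0.0006  0.0698] shift mm [  88.7 -539.2   23.1]
```

Joint 6 would pass its limit at this yaw, so I'll grasp across the bar instead.

```bash
python3 -c "
from h import *
plan([.4915,.1967,.20],-13.2)"
```

```text
t 0.5167 pos [ 0.31772141 -0.32139704  0.22263928] F [ 1.49712029  0.03233726 -0.41020511] op 0.08552202002028637 j [-53.4   7.6 -15.2  67.2   0.  135.8]
rot [-1.200e-03 -2.000e-04 -1.501e+00] shift mm [  88.7 -539.2   23.1]
```

Emit:
{"name": "apply_moves", "arguments": {"targets": [0, 0, -1.5, 89, -539, 22, 0, 0, 0, -1.5, 89, -539, 22, 0, 0, 0, -1.5, 89, -539, 22, 0, 0, 0, -1.5, 89, -539, 22, 0, 0, 0, -1.5, 89, -539, 22, 0]}}

```text
time_s: 0.93
tool_pos: [0.3827, -0.1239, 0.2146]
tcp_rot: [[0.889, 0.459, -0.0], [0.459, -0.889, 0.0], [-0.0, -0.0, -1.0]]
contact_force: [0.6, -0.7, -0.4]
opening: 0.0853
```

```bash
python3 -c "
from h import *
plan([.4915,.1967,.20],-13.2)"
```

```text
t 0.9333 pos [ 0.38270782 -0.12389658  0.21462372] F [ 0.61629798 -0.7034321  -0.44667709] op 0.08525343184982709 j [-27.    2.1 -22.5  65.4  -0.  125.7]
rot [-1.00e-04  0.00e+00 -8.64e-01] shift mm [ 243.7 -235.    14.6]
```

Emit:
{"name": "apply_moves", "arguments": {"targets": [0, 0, -0.864, 244, -235, 14, 0, 0, 0, -0.864, 244, -235, 14, 0, 0, 0, -0.864, 244, -235, 14, 0, 0, 0, -0.864, 244, -235, 14, 0, 0, 0, -0.864, 244, -235, 14, 0]}}

```text
time_s: 1.35
tool_pos: [0.4509, 0.0729, 0.206]
tcp_rot: [[0.451, 0.892, -0.0], [0.892, -0.451, -0.0], [-0.0, -0.0, -1.0]]
contact_force: [0.4, -0.7, 0.2]
opening: 0.0854
```

```bash
python3 -c "
from h import *
plan([.4915,.1967,.20],-13.2)"
```

```text
t 1.35 pos [0.45085738 0.07293628 0.20595089] F [ 0.35369505 -0.69862748  0.22796419] op 0.08540112393932352 j [  1.2   8.6 -16.6  64.9  -0.  118.1]
rot [-1.00e-04  3.00e-04 -2.38e-01] shift mm [128.8 -19.6   5.9]
```

Emit:
{"name": "apply_moves", "arguments": {"targets": [0, 0, -0.238, 129, -19.5, 6, 0, 0, 0, -0.238, 129, -19.5, 6, 0, 0, 0, -0.238, 129, -19.5, 6, 0, 0, 0, -0.238, 129, -19.5, 6, 0, 0, 0, -0.238, 129, -19.5, 6, 0]}}

```text
time_s: 1.77
tool_pos: [0.4926, 0.1966, 0.1993]
tcp_rot: [[0.231, 0.973, -0.001], [0.973, -0.231, -0.0], [-0.001, -0.001, -1.0]]
contact_force: [0.3, -0.8, 0.2]
opening: 0.0853
```

```bash
python3 -c "
from h import *
import cv2
c=calibration('wrist')
im=capture('wrist');cv2.imwrite('pics/w1.png',im);cv2.imwrite('pics/s1.png',capture('scene'))
print('knob proj',proj('wrist',np.array([.4915,.1967,.125]),c))
plan([.4915,.1967,.09],-13.2)"
```

```text
knob proj [322.50820297 252.39551703]
t 1.8667 pos [0.49194693 0.19384088 0.19970332] F [-0.7269524  -0.08076199  0.18487933] op 0.08565783296816609 j [ 14.7  17.   -6.7  66.4  -0.  118.2]
rot [-0.0012  0.0014 -0.0064] shift mm [  2.8  -1.  109.7]
```

View pics/w1.png

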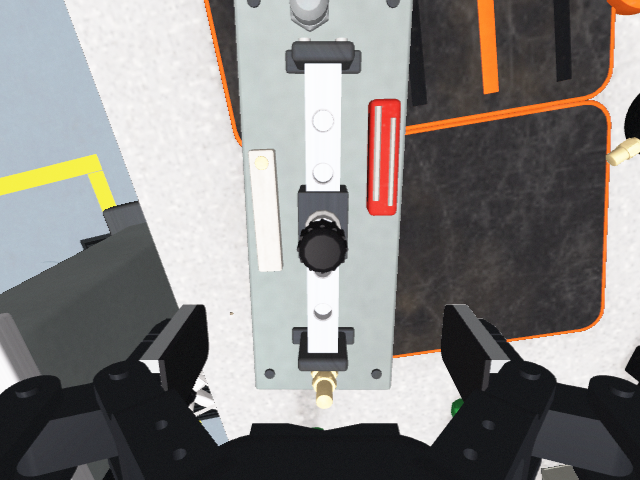

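View pics/s1.png

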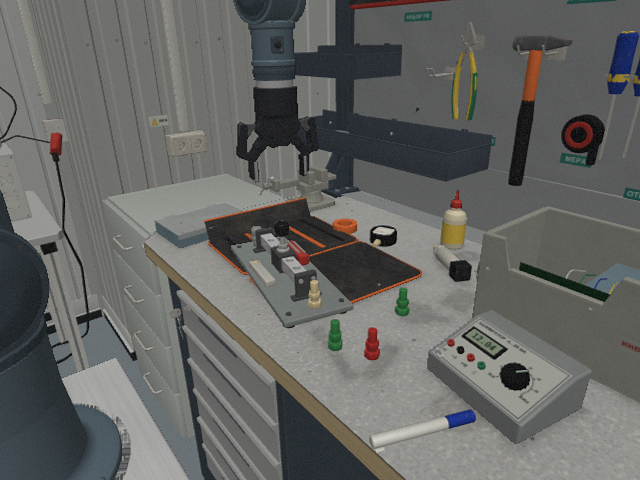

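The wrist view shows the knob at (322,247). The union is below it at (323,385), towards tool −x, and the gland is at (310,8). The arm is still settling slightly, so I'll measure again.

```bash
python3 -c "
from h import *
import cv2
c=calibration('wrist')
im=capture('wrist');cv2.imwrite('pics/w2.png',cv2.resize(im[180:330,240:410],None,fx=4,fy=4))
g=cv2.cvtColor(im,6)[180:330,240:410]
m=(g<40).astype('uint8');n,l,st,ce=cv2.connectedComponentsWithStats(m)
for i in range(1,n):
  if st[i,4]>150: print(st[i],ce[i]+[240,180])
for X in ([.4915,.1967,.125],[.4915,.1967,.098]): print(proj('wrist',np.array(X),c))
plan([.4915,.1967,.09],-13.2)"
```

```text
[ 58  34  49  54 918] [322.36601307 235.53159041]
[322.53973095 247.44492701]
[322.72944836 234.61811339]
t 1.9167 pos [0.49194748 0.19325345 0.19991738] F [0.2627685  0.61387387 0.41488002] op 0.08543913730780292 j [ 14.6  16.9  -6.7  66.4  -0.  118.2]
rot [-0.001   0.0012 -0.0076] shift mm [  3.4  -1.1 109.9]
```

View pics/w2.png

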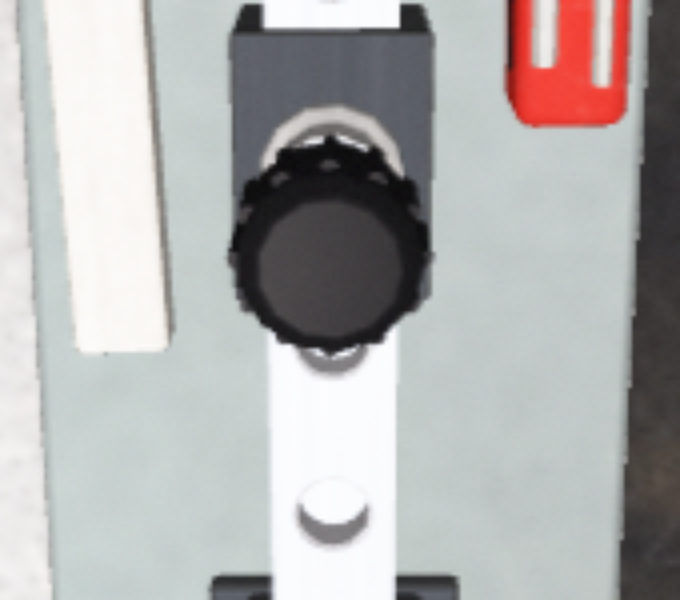

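Emit:
{"name": "apply_moves", "arguments": {"targets": [0, 0, -0.007, 3.4, -1, 35, 0, 0, 0, -0.007, 3.4, -1, 55, 0, 0, 0, -0.007, 3.4, -1, 60, 0, 0, 0, -0.007, 3.4, -1, 60, 0]}}

```text
time_s: 2.25
tool_pos: [0.4906, 0.196, 0.1389]
tcp_rot: [[0.23, 0.973, -0.004], [0.973, -0.23, -0.001], [-0.002, -0.004, -1.0]]
contact_force: [0.1, -0.1, -0.1]
opening: 0.0856
```

```bash
python3 -c "
from h import *
plan([.4915,.1967,.09],-13.2)"
```

```text
t 2.25 pos [0.49057198 0.19600218 0.13890129] F [ 0.11114534 -0.13726568 -0.05386971] op 0.08557445843300501 j [ 14.9  19.1 -13.   58.1  -0.  118.2]
rot [-0.0036  0.0023 -0.0019] shift mm [ 1.   0.9 48.9]
```

Emit:
{"name": "apply_moves", "arguments": {"targets": [0, 0, 0, 1, 0.5, 25, 0, 0, 0, 0, 1, 0.5, 42, 0, 0, 0, 0, 1, 0.5, 49, 0, 0, 0, 0, 1, 0.5, 49, 0, 0, 0, 0, 1, 0.5, 49, 0]}}

```text
time_s: 2.67
tool_pos: [0.4937, 0.1985, 0.0924]
tcp_rot: [[0.229, 0.974, 0.001], [0.974, -0.229, 0.0], [0.0, 0.001, -1.0]]
contact_force: [-0.1, 0.1, 0.2]
opening: 0.0851
```

```bash
python3 -c "
from h import *
import cv2
c=calibration('wrist')
im=capture('wrist');cv2.imwrite('pics/w3.png',im)
for X in ([.4915,.1967,.125],[.4915,.1967,.098]): print(proj('wrist',np.array(X),c))
plan([.4915,.1967,.09],-13.2)"
```

```text
[319.15967946 364.33148748]
[319.90224655 323.18223885]
t 2.7167 pos [0.49423892 0.19871317 0.09280253] F [ 0.68599324 -0.34958597 -0.38793498] op 0.08533300256955402 j [ 15.1  21.5 -17.   51.4  -0.  118.3]
rot [ 0.002  -0.0009 -0.0002] shift mm [-2.6 -2.2  2.8]
```

View pics/w3.png

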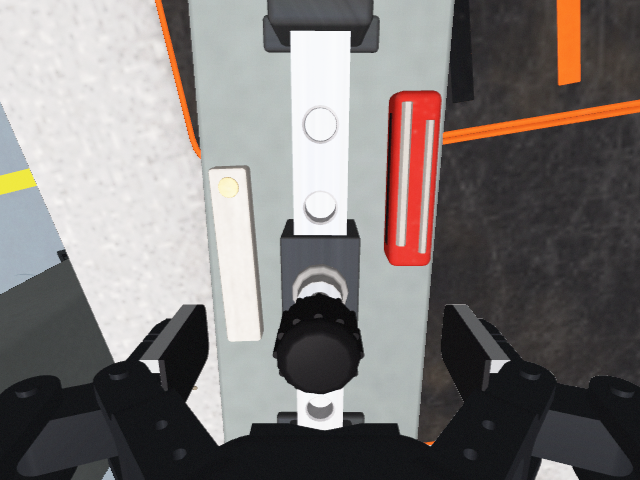

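The knob is at (319,350), between the open fingers at (205,330) and (445,330). I'll make a small correction and close.

Emit:
{"name": "apply_moves", "arguments": {"targets": [0, 0, 0, -1, -2, 3, 0, 0, 0, 0, -1, -2, 3, 120, 0, 0, 0, -1, -2, 3, 200, 0, 0, 0, -1, -2, 3, 255, 0, 0, 0, -1, -2, 3, 255], "newtons": 60}}

```text
time_s: 3.13
tool_pos: [0.4912, 0.1984, 0.0885]
tcp_rot: [[0.228, 0.974, 0.0], [0.974, -0.228, 0.0], [0.0, 0.0, -1.0]]
contact_force: [0.2, -0.1, -0.0]
opening: 0.0384
```

Emit:
{"name": "apply_moves", "arguments": {"targets": [0, 0, 0, 0, 0, 0, 255, 0, 0, 0, 0, 0, 0, 255, 0, 0, 0, 0, 0, 0, 255, 0, 0, 0, 0, 0, 0, 255, 0, 0, 0, 0, 0, 0, 255]}}

```text
time_s: 3.55
tool_pos: [0.4915, 0.1983, 0.0886]
tcp_rot: [[0.228, 0.974, 0.001], [0.974, -0.228, -0.0], [0.0, 0.001, -1.0]]
contact_force: [-0.4, -0.8, 3.7]
opening: 0.0261
```

```bash
python3 -c "
from h import *
import cv2
c=calibration('wrist')
im=capture('wrist');cv2.imwrite('pics/w4.png',im)
plan([.4915,.1967,.09],-13.2)"
```

```text
t 3.6 pos [0.49151208 0.19827493 0.08863895] F [ 0.08500702 -2.00525198  4.89953751] op 0.026503858469653085 j [ 15.1  21.5 -17.7  50.8  -0.  118.3]
rot [ 0.0011 -0.0002  0.0004] shift mm [-1.5  0.3 -1.4]
```

View pics/w4.png

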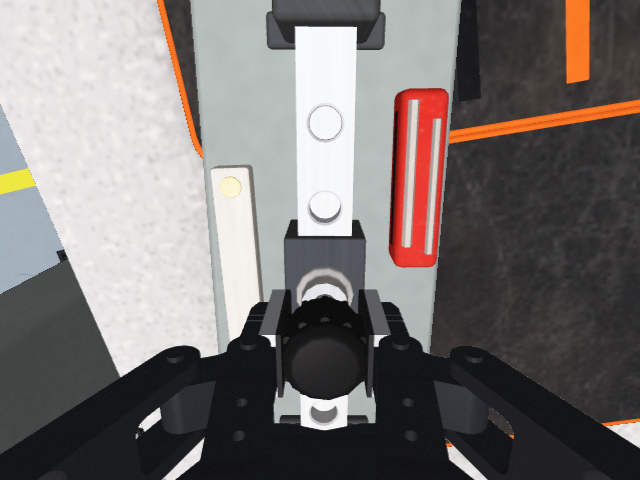

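Both fingers hold the knob at (325,350), with an opening of 26 mm. Next I'll pull up about 13 mm.

Emit:
{"name": "apply_moves", "arguments": {"targets": [0, 0, 0, 0, 0, -4, 255, 0, 0, 0, 0, 0, -8, 255, 0, 0, 0, 0, 0, -12, 255, 0, 0, 0, 0, 0, -13, 255, 0, 0, 0, 0, 0, -13, 255]}}

```text
time_s: 4.02
tool_pos: [0.4913, 0.1982, 0.1001]
tcp_rot: [[0.228, 0.974, -0.0], [0.974, -0.228, -0.0], [-0.0, -0.0, -1.0]]
contact_force: [5.3, 0.6, -11.3]
opening: 0.0263
```

```bash
python3 -c "
from h import *
import cv2
c=calibration('wrist')
im=capture('wrist');cv2.imwrite('pics/w5.png',im);im=capture('scene');cv2.imwrite('pics/s5.png',cv2.resize(im[205:335,215:365],None,fx=4.5,fy=4.5))
plan([.4915,.1967,.102],-13.2)"
```

```text
t 4.1167 pos [0.49132158 0.19815275 0.09983189] F [  5.52489355   1.17795008 -11.76871747] op 0.02620749029239054 j [ 15.1  20.9 -16.6  52.5  -0.  118.3]
rot [-0.0002  0.0005  0.0003] shift mm [-1.4  0.5 -2.2]
```

View pics/w5.png

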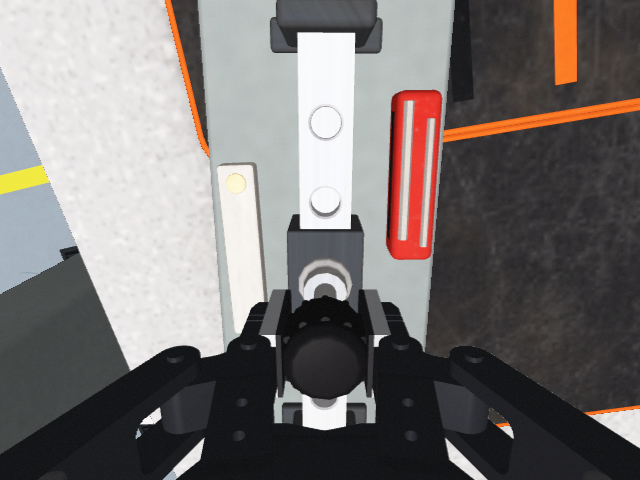

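View pics/s5.png

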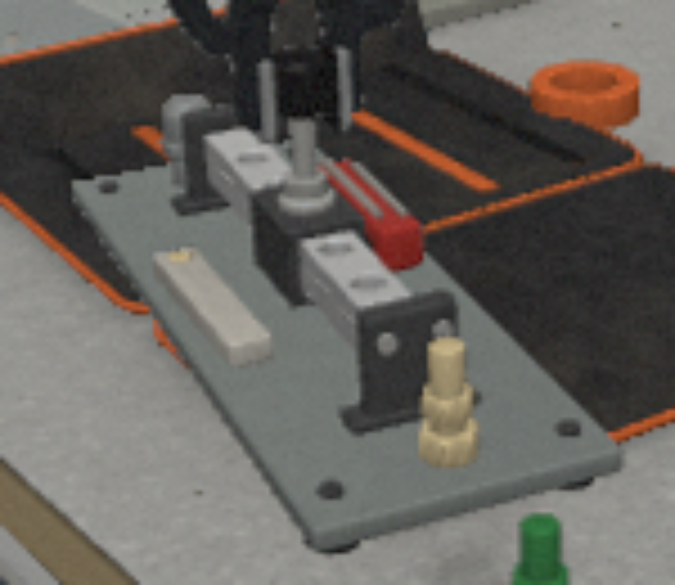

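It has been pulled up about 11 mm and holds without slip. I'll go 2 mm more for margin and hold there.

Emit:
{"name": "apply_moves", "arguments": {"targets": [0, 0, 0, 0, 0, -2, 255, 0, 0, 0, 0, 0, -2, 255, 0, 0, 0, 0, 0, -2, 255]}}

```text
time_s: 4.37
tool_pos: [0.4913, 0.198, 0.1017]
tcp_rot: [[0.228, 0.974, -0.001], [0.974, -0.228, -0.001], [-0.001, -0.0, -1.0]]
contact_force: [5.6, 0.0, -12.8]
opening: 0.026
```

```bash
python3 -c "
from h import *
plan([.4915-.0082,.1967-.035+.0016,.102],-13.2)"
```

```text
t 4.3667 pos [0.49127939 0.19801021 0.10167946] F [  5.55086456   0.01806257 -12.78253925] op 0.02600554224700714 j [ 15.1  20.8 -16.5  52.7  -0.  118.3]
rot [-0.0003  0.0009  0.0002] shift mm [-35.6   0.2  -0.3]
```

Emit:
{"name": "apply_moves", "arguments": {"targets": [0, 0, 0, -8, 0, 0, 255, 0, 0, 0, -18, 0, 0, 255, 0, 0, 0, -28, 0, 0, 255, 0, 0, 0, -36, 0, 0, 255, 0, 0, 0, -36, 0, 0, 255]}}

```text
time_s: 4.78
tool_pos: [0.4825, 0.1614, 0.1016]
tcp_rot: [[0.229, 0.973, -0.001], [0.973, -0.229, -0.003], [-0.003, -0.001, -1.0]]
contact_force: [4.7, -3.2, -12.0]
opening: 0.0258
```

```bash
python3 -c "
from h import *
import cv2
im=capture('scene');cv2.imwrite('pics/s6.png',cv2.resize(im[205:335,215:365],None,fx=4.5,fy=4.5))
plan([.4913-.0082,.1981-.0351,.09],-13.2)"
```

```text
t 4.8333 pos [0.48254317 0.16146821 0.10158732] F [  4.90763546  -2.30386907 -12.61239889] op 0.02609619507279165 j [ 11.5  18.7 -19.6  51.8  -0.2 114.7]
rot [-0.0005  0.0032 -0.001 ] shift mm [ 1.7  0.2 11.6]
```

View pics/s6.png

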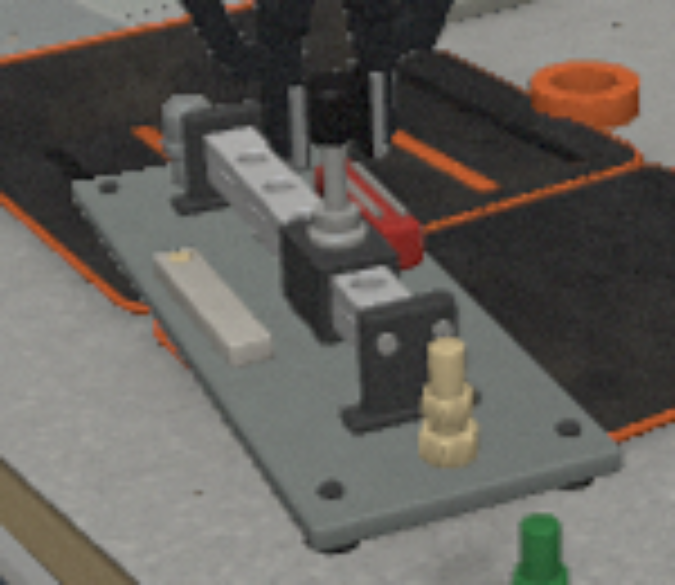

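The stop moved with the knob, and TCP travel is 37.6 mm. I'll come back 1.5 mm and lower.

Emit:
{"name": "apply_moves", "arguments": {"targets": [0, 0, 0, 1.5, 0, 1, 255, 0, 0, 0, 1.5, 0, 4, 255, 0, 0, 0, 1.5, 0, 8, 255, 0, 0, 0, 1.5, 0, 12, 255, 0, 0, 0, 1.5, 0, 13, 255]}}

```text
time_s: 5.25
tool_pos: [0.4831, 0.1635, 0.0887]
tcp_rot: [[0.229, 0.974, -0.001], [0.974, -0.229, -0.003], [-0.003, -0.0, -1.0]]
contact_force: [2.7, -2.8, -2.5]
opening: 0.0262
```

```bash
python3 -c "
from h import *
import cv2
im=capture('scene');cv2.imwrite('pics/s7.png',cv2.resize(im[205:335,215:365],None,fx=4.5,fy=4.5))
cv2.imwrite('pics/w7.png',capture('wrist'))
plan([.4913-.0082,.1981-.0351,.0886],-13.2)"
```

```text
t 5.35 pos [0.48307519 0.16358401 0.08897755] F [ 6.12341967 -2.74699304 -8.13339282] op 0.026295755358436517 j [ 1.170e+01  1.950e+01 -2.050e+01  5.000e+01 -1.000e-01  1.149e+02]
rot [-0.0003  0.0027 -0.0002] shift mm [-0.6  0.2  0.4]
```

View pics/s7.png

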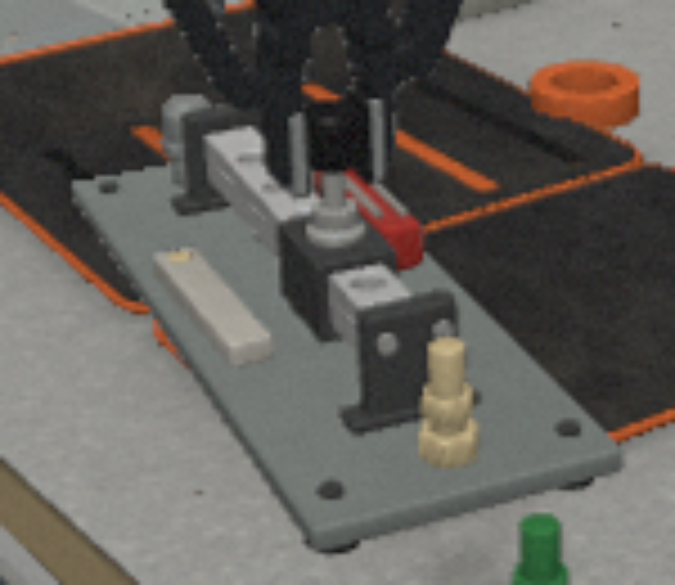

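View pics/w7.png

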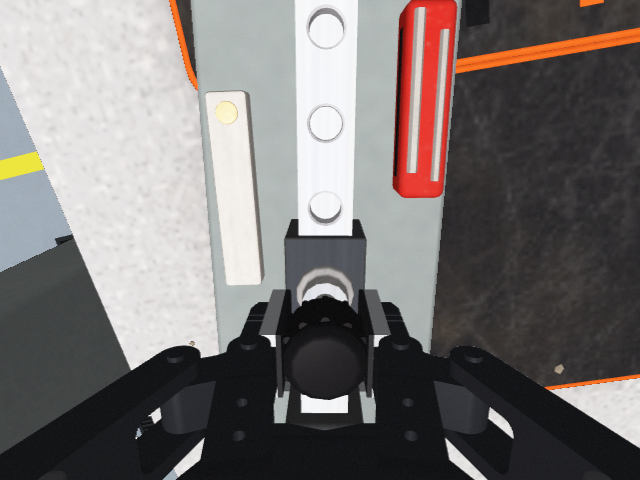

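In s7 and w7 the sleeve sits at the next hole, with the same relative look as the start (hole at (325,207), sleeve edge at y≈222). Fz of −8 N means the spring is still hanging on the fingers, so I'll press down a few mm.

Emit:
{"name": "apply_moves", "arguments": {"targets": [0, 0, 0, 0, 0, 1, 255, 0, 0, 0, 0, 0, 2, 255, 0, 0, 0, 0, 0, 2.5, 255, 0, 0, 0, 0, 0, 2.5, 255, 0, 0, 0, 0, 0, 2.5, 255]}}

```text
time_s: 5.77
tool_pos: [0.4835, 0.1647, 0.0887]
tcp_rot: [[0.228, 0.974, 0.001], [0.974, -0.228, -0.0], [0.0, 0.001, -1.0]]
contact_force: [0.0, -1.5, 6.3]
opening: 0.0261
```

```bash
python3 -c "
from h import *
import cv2
plan([.4913-.0082,.1981-.0351,.0886],-13.2)"
```

```text
t 5.7667 pos [0.48351592 0.16466332 0.08865379] F [ 0.01047264 -1.45072291  6.25008186] op 0.026114794023094495 j [ 11.7  19.5 -20.6  49.8  -0.  114.9]
rot [ 0.0011 -0.0002  0.0004] shift mm [-1.7 -0.   0.1]
```

```bash
python3 -c "
from h import *
import cv2
a=capture('scene');b=capture('top')
a=cv2.resize(a[205:335,215:365],None,fx=3.6,fy=3.6,interpolation=2);b=cv2.resize(b[190:330,155:385],None,fx=3.4,fy=3.4,interpolation=2)
cv2.imwrite('pics/s8.png',a);cv2.imwrite('pics/t8.png',b)
c=calibration('wrist');w=capture('wrist');cv2.imwrite('pics/w8.png',w)
for z in (.08,): print('bush centre proj', proj('wrist',np.array([.4915-.0082,.1967-.0351,.08]),c), 'at 0.0345')
plan([.4913-.0082,.1981-.0351,.0886],-13.2)"
```

```text
bush centre proj [325.66868236 308.42486786] at 0.0345
t 5.9167 pos [0.48349793 0.16467209 0.08861093] F [ 0.55347278 -0.83821802  5.10259345] op 0.026146400589957392 j [ 11.7  19.5 -20.6  49.8  -0.  114.9]
rot [ 0.0011 -0.0002  0.0004] shift mm [-1.7 -0.   0. ]
```

View pics/s8.png

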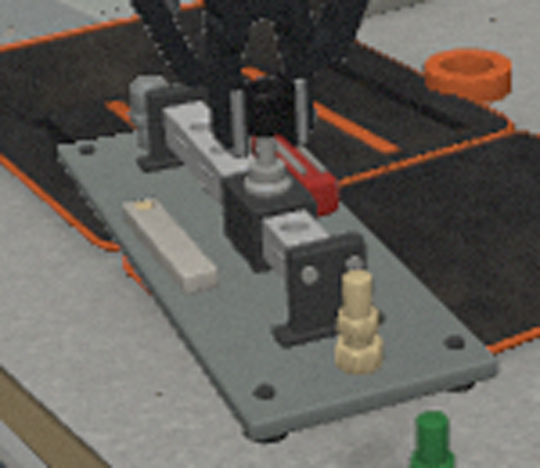

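View pics/t8.png

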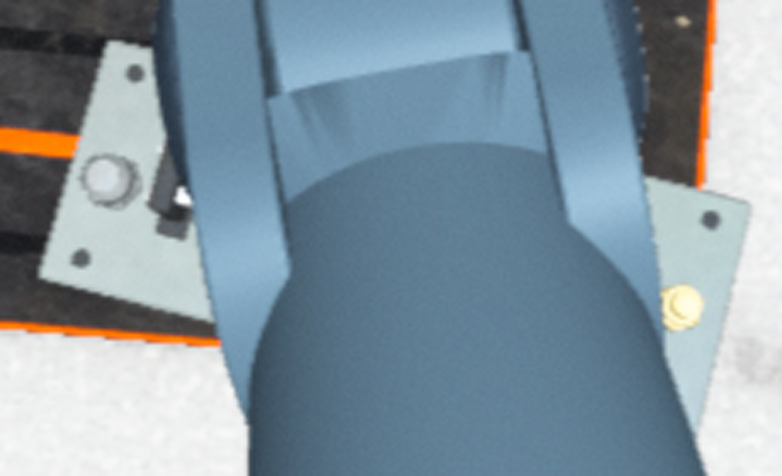

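View pics/w8.png

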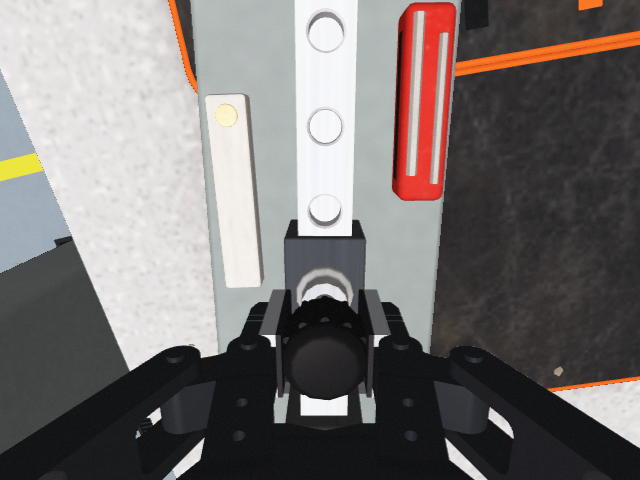

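The visible stem in the scene crop is about 8 px, the same as at the start and against 13 px when pulled. The wrist view matches the start grip, shifted by exactly one hole. The pin is home, so I'm handing in.

```bash
python3 -c "
from plant import ticket,ctrl
print(ticket.sign_off());s=ctrl.sense();print(s['time_s'],s['tool_pos'],s['contact_force'],s['opening'])"
```

```text
the job is handed in; nothing more can be done
None
the job is handed in; nothing more can be done
```

I moved the stop one hole towards the brass union (the robot's −y end), and the pin is home there. I handed the job in at about 5.9 s with the knob still gripped at 60 N. The hand-in gives no verdict.

I took the knob across the bar, pulled it up about 13 mm, slid the stop along, then lowered and pressed the pin in.

**Last checks:**
- **Pin height:** the tool was back at 88.6 mm, the same as at the first grip. It met a firm stop with about +5 N upward. The visible stem was as short as at the start, about 8 px against 13 px when pulled.
- **Position:** the tool ended 34.5 mm from where it first gripped. That is 1.5 mm short of 36 mm, inside the pin's 2 mm of play and the 5 mm limit.
- **Grip:** the finger opening held at 26 mm, and I saw no slip in the wrist pictures. That is under the knob's 28 mm, a difference I did not explain.
- **Things on the plate:** the union, gland, feeler gauge and hex keys looked unmoved and the union and gland upright, by eye only. The arm hid part of the plate from the top camera.

**Went wrong on the way:** my first yaw would have taken joint 6 past its range, so I changed it before reaching the fixture. The measured tool pose wandered 2–3 mm from where I sent it, and I corrected for that before gripping.

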